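# Set a straightedge against two setting pins

### The arm

A 6-joint arm with a two-finger parallel gripper is mounted at the origin on a cart in front of the work surface, level with it; the furniture and walls round the work are solid. World frame = base frame: x ahead of the robot, y to its left, z up, the work surface at z = 0. Lengths are in m, angles in rad, forces in N, time in s.
With the tool pointing down it reaches from about 0.375 to 0.975 m from the base axis. Payload 3.8 kg.
Tool frame: the origin (TCP) lies where the fingers leave the gripper's body, on its centre line; the fingertips stand 73 mm ahead of it and the grasp point (between the pads) lies 54 mm ahead of it; z points along the fingers, y is the line along which they close (so a half turn about z gives the same grasp; the last joint's range is limited). The gripper opens to 85 mm and grips with 20 to 120 N. Pads are 22 mm wide; open, the fingers measure 114 mm over their backs; the gripper's body (76 mm by 85 mm) begins 54 mm behind the grasp point. The pads swing forward as they close: fully open they stand 13 mm farther back than shut.
Start: joints at [-1.158, 0.264, 1.604, -0, 1.274, -0.037], TCP at [0.293, -0.608, 0.304] pointing down, gripper open.
Joint ranges: [-2.63, 2.63], [-0.94, 2.18], [0.31, 2.57], [-1.31, 4.45], [0, 2.66], [-2.55, 2.55]. Speed limits (rad/s): [2.57, 2.57, 3.14, 3.14, 3.14, 3.14].

### API

Orientations are given as a rotation vector (axis times angle).
In Python, from workcell import read_state, viewer, bot gives the robot as it stands.
- The arm moves only by the tool jog_arm, never from a script. Its argument "increments" is a list that holds one entry, the list of rows, each a list of 7 numbers: the shift along the tool's x, y, z in units of 30 mm (1.0 is 30 mm), then the turn, a rotation vector about the tool's x, y, z in units of 6 degrees (1.0 is 6 degrees), then the opening, from -1 (shut) to 1 (fully open). A call has exactly 5 rows; each row shifts and turns the commanded pose from where the row before left it, along the tool's axes as they then stand; what a row does not reach is not made up. A row lasts 1/12 s, in which the tool goes at most 41.7 mm and 7.16 degrees, less where a joint would pass 70% of its speed; a pose out of reach is approached as far as the arm can. A call is refused whole if a number of a shift passes 1 or a number of a turn 1, either way. A call with a gripper value outside its range is refused whole. The fingers move at their own pace and stop on an object; "force" is the grip in N (left out, the last holds). Time passes only in rows, so rows that do not move let the fingers close, or fill a call up. It gives the time, the measured TCP pose, the force, the opening and the grip force at its end, in the units of the state.
- read_state(): the state, without advancing time (a new reading comes with each control period).
- viewer.read_camera(name): name is "side" or "top"; returns (picture, depth): 400x640x3 uint8, blue, green, red; 400x640 float32, m along the optical axis (not along the pixel's ray), 0 where there is no reading.
- viewer.camera_params(name): a dict with "fx", "fy", "cx", "cy" (pixels), "R" (3x3) and "t" (3): a world point X has camera coordinates R X + t. Camera axes: x right, y down, z forward; pixel columns grow to the right and rows downward; lengths in m; the calibration is good to about 2 mm. A picture is of the moment at which its call begins. camera_params takes no time and is no camera call.
- bot.finish_job(): hands the job in; it is judged then, once.
The state is a dict: "time": time; "q": joint angles; "joint_vel": joint speeds; "joint_torque": joint torques, N m; "tool_pos": TCP position; "tcp_rot": TCP orientation; "wrist_force": force on the tool from outside, world axes, zero at the start; "torque": the same for the moment, N m; "width": opening from 0.0 (shut) to 1.0 (fully open); "grip_force": force on a finger pad.
Only numpy, scipy, OpenCV 4.12 (cv2) and the standard library are available. Lean on these libraries where they do the work, as an engineer would, in place of code of your own. Each camera call takes 0.05 s, during which the arm holds its last target. There are 200 camera calls.

### The job

Press the orange push-to-release latch on the grey case so that its tray springs fully open by itself, without the robot touching the tray as it opens. Take out the straightedge and lay it flat on the blue sheet, a little clear of the two red-capped pins. Then slide it gently over the sheet until one long edge touches both pins at once, let go and leave it there, lying flat, without disturbing the loose things round about.

Things in the scene. Friction and masses are not known exactly. Their poses are not given: they have to be found in the camera images.
- case: Low grey instrument case, fixed on the bench, 140 mm (its x) x 270 mm (its y) x 76 mm high on four feet 30 mm high. Origin: between the feet, on the bench. Its front, where the tray comes out, faces its own -x. The roof is closed, so the straightedge inside cannot be seen or taken until the tray is open.
- latch_top (a point): Centre of the top of the orange round latch button on the case roof (28 mm across, 88 mm above the bench, 30 mm towards the front from the case's middle and 105 mm towards its -y end). Pressing it straight down about 4 mm (full travel 7 mm, about 3 to 6 N) frees the tray; the button springs back up when released.
- latch_press (a joint): How far the latch button is pressed, m: 0 up, 0.007 fully down.
- tray: Black tray of the case; springs out to the case's -x. Its origin is 30 mm above the case's origin when shut and moves out with it. Front panel 70 mm in front of the origin, top edge 72 mm above the bench; side wall tops 48 mm. Two ribs (tops 43 mm) hold the straightedge 14 mm in front of the origin; when open, 35 mm is free between its grip and the front panel and the roof.
- tray_slide (a joint): How far the tray is out, m: 0 shut and latched, 0.105 fully open. Once freed it opens by itself in about 1 s and its spring then holds it open.
- straightedge: Loose aluminium straightedge, 0.2 kg: blade 36 mm wide (x) x 220 long (y) x 5 thick; yellow grip bar along its middle 14 wide (x) x 70 long (y), top 26 mm above the underside. Origin: centre of the underside. Starts in the tray, underside 39 mm above the bench, parallel to the case's y. Long edges at its x = +18 and -18 mm; either may be used, from either side of the pins.
- sheet: Thin blue steel sheet fixed on the bench, 180 mm (its x) x 240 mm (its y) x 3 mm. Origin: centre of its underside; the straightedge lies on its top, 3 mm above the bench.
- pin_a: Steel setting pin with a red cap, 12 mm diameter, fixed upright on the sheet, 26 mm high. Origin: centre of its foot, on the sheet's top. It stands in the half of the sheet towards the sheet's +x and +y; the pins are 90 to 134 mm apart and their line lies roughly along the sheet's y.
- pin_b: The other setting pin, identical, towards the sheet's +x and -y.
- wipe_packet: Yellow packet, 49x96x14 mm, bystander, origin at its underside.
- red_pliers: Red-handled pliers, 58x206x13 mm, bystander, origin at its underside.
- nut_1: Brass-coloured hexagon nut, 22 mm, bystander.
- nut_2: Grey hexagon nut, 22 mm, bystander.
- marker: Black and white felt marker, 18x127x19 mm, bystander.

How it is judged:
On the way, in this order (a step that is already met when the one before it is completed fails the run):
1. the latch has been pressed and the tray has sprung fully open (value of joint tray_slide above 0.098 m), for 0.2 s.
2. the straightedge lies flat on the blue sheet, its edges still at least 3 mm clear of both pins (z of straightedge in the frame of sheet between 0.0005 and 0.0055 m and angle between straightedge's own z axis and vertical below 0.03 rad and horizontal distance between straightedge and sheet below 0.12 m and (x of pin_a in the frame of straightedge above 0.027 m or x of pin_a in the frame of straightedge below -0.027 m) and (x of pin_b in the frame of straightedge above 0.027 m or x of pin_b in the frame of straightedge below -0.027 m)), for 0.1 s.
At the end, for the whole second after the job is handed in: The straightedge lies flat on the blue sheet at rest and released; one of its long edges is within 2.5 mm of the side of both pins, and both pins touch the blade's edge at least 6 mm in from its ends (z of straightedge in the frame of sheet between 0.0005 and 0.0055 m and angle between straightedge's own z axis and vertical below 0.03 rad and y of pin_a in the frame of straightedge between -0.104 and 0.104 m and y of pin_b in the frame of straightedge between -0.104 and 0.104 m and ((x of pin_a in the frame of straightedge between 0.021 and 0.0265 m and x of pin_b in the frame of straightedge between 0.021 and 0.0265 m) or (x of pin_a in the frame of straightedge between -0.0265 and -0.021 m and x of pin_b in the frame of straightedge between -0.0265 and -0.021 m)) and linear speed of straightedge below 0.01 m/s and angular speed of straightedge below 0.05 rad/s).
It fails at once if the robot touches the tray while it is springing open (value of joint tray_slide between 0.004 and 0.092 m and contact force between any of the fingers, the arm and tray above 1 N).
It fails at once if the straightedge is rammed against a pin (over 40 N) (contact force between straightedge and pin_a above 40 N or contact force between straightedge and pin_b above 40 N).
It fails at once if a bystander is moved more than 30 mm (distance of any of wipe_packet, red_pliers, nut_1, nut_2, marker from where it was at the start of the episode above 0.03 m).
It also fails if it takes over 51 s, if anything falls off the work surface, if the arm or the gripper's body presses on something with over 40 N, if the wrist force passes 120 N, or if a joint passes its speed limit or range.

## Working session

There is one attempt and no reset: what is moved stays moved. The work goes in short steps, Python scripts to look and compute and a tool call to move; the robot and the scene stay as the last step left them, time stands still between calls to the robot, and variables do not carry over. Pictures are saved under pics/ and viewed, at most 10 in all, crops included, and the job is handed in when it is done.

Besides the shell and the picture viewer there is one more tool, called after "Emit:" as name([rows], argument=value, ...), one row to a line, values as JSON. jog_arm: Moves the arm, as the interface text tells. Its arguments: {"type":"object","properties":{"increments":{"type":"array","items":{"type":"array","items":{"type":"array","items":{"type":"number"}}}},"force":{"type":"number"}},"required":["increments"]}

```bash
mkdir -p pics
python3 - <<'E'
from workcell import read_state, viewer, bot
import cv2,numpy as np
print(read_state())
for n in ("top","side"):
    p,d=viewer.read_camera(n); cv2.imwrite(f"pics/{n}0.png",p); np.save(f"pics/{n}0.npy",d)
    c=viewer.camera_params(n); print(n,c, "pos",-np.array(c["R"]).T@np.array(c["t"]))
E
```

```text
{'time': 0.0, 'q': array([-1.15790799e+00,  2.64751922e-01,  1.60540956e+00, -2.94585412e-06,
        1.27370273e+00, -3.68974410e-02]), 'joint_vel': array([-0.00018135, -0.00068826,  0.00056342, -0.00158008,  0.00075786,
        0.00163694]), 'joint_torque': array([-4.14873784e-04, -5.15111017e+01, -3.67312896e+01,  1.97238330e-05,
        1.28268194e-02,  4.46629315e-05]), 'tool_pos': array([ 0.29323566, -0.6073285 ,  0.30254347]), 'tcp_rot': array([-3.06030586e+00, -7.00085080e-01,  6.70722380e-04]), 'wrist_force': array([0.65780287, 0.08207366, 0.83505404]), 'torque': array([ 0.0134037 ,  0.01253111, -0.00323793]), 'grip_force': 0.0, 'width': 0.9965979839428082}
top {'fx': 468.95007152594326, 'fy': 468.95007152594326, 'cx': 328.38265618735056, 'cy': 210.48515279644778, 'R': array([[-0.00773524, -0.99980751, -0.01803073],
       [-0.99166889,  0.00998832, -0.12842528],
       [ 0.12858066,  0.01688711, -0.99155526]]), 't': array([0.18946189, 0.55121005, 1.53272926])} pos [0.35100405 0.15803639 1.5939912 ]
side {'fx': 450.3598978754972, 'fy': 450.3598978754972, 'cx': 318.45541018815476, 'cy': 203.99906074530332, 'R': array([[-0.9980858 ,  0.0591663 , -0.01800258],
       [ 0.05097018,  0.62210574, -0.78127235],
       [-0.03502548, -0.78069443, -0.62393062]]), 't': array([ 0.5483284 , -0.06949937,  1.55609405])} pos [0.60532413 1.22562735 0.92646811]
```

View pics/top0.png

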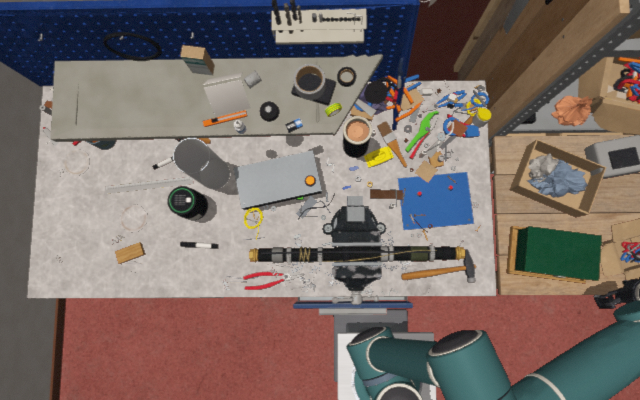

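View pics/side0.png

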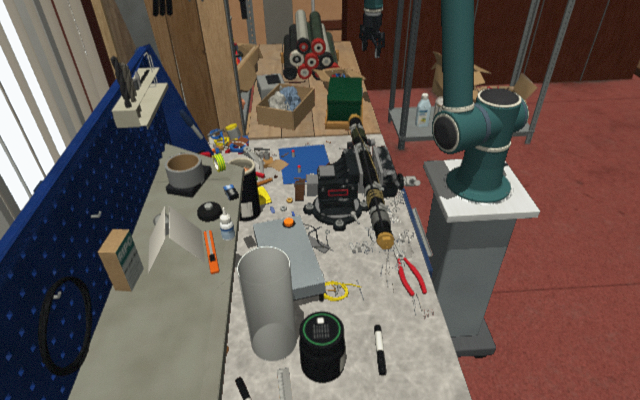

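The top view shows the case at about (280,180) with the orange button at (310,181), and the blue sheet at (437,200) with red caps near (419,194) and (450,187). A vise stands between the robot and the case, around (355,220). Next I measure.

```bash
cat > h.py <<'E'
from workcell import read_state, viewer, bot
import cv2,numpy as np
from scipy.spatial.transform import Rotation as Ro
def ray(n,u,v,z):
    c=viewer.camera_params(n);R=np.array(c["R"]);t=np.array(c["t"])
    o=-R.T@t;d=R.T@np.array([(u-c["cx"])/c["fx"],(v-c["cy"])/c["fy"],1]);return o+d*(z-o[2])/d[2]
def proj(n,X):
    c=viewer.camera_params(n);p=np.array(c["R"])@np.array(X)+np.array(c["t"]);return np.array([c["fx"]*p[0]/p[2]+c["cx"],c["fy"]*p[1]/p[2]+c["cy"]])
def cloud(n,d):
    c=viewer.camera_params(n);v,u=np.indices(d.shape)
    P=np.stack([(u-c["cx"])/c["fx"]*d,(v-c["cy"])/c["fy"]*d,d],-1)
    return (P-np.array(c["t"]))@np.array(c["R"])
def blobs(n,p,lo,hi,z,box,amin=4):
    m=cv2.inRange(cv2.cvtColor(p,cv2.COLOR_BGR2HSV),lo,hi);x0,y0,x1,y1=box
    k=np.zeros_like(m);k[y0:y1,x0:x1]=m[y0:y1,x0:x1]
    N,L,S,C=cv2.connectedComponentsWithStats(k)
    return [(C[i].round(1),int(S[i,4]),ray(n,*C[i],z).round(4)) for i in range(1,N) if S[i,4]>=amin],k
E
python3 - <<'E'
from h import *
T=cv2.imread("pics/top0.png");S=cv2.imread("pics/side0.png");dT=np.load("pics/top0.npy")
P=cloud("top",dT)
for n,p,bx in(("top",T,(380,160,490,240)),("side",S,(270,135,340,190))):
    b,_=blobs(n,p,(0,110,90),(8,255,255),.029,bx,2);print(n,"red",b)
    b,k=blobs(n,p,(100,140,60),(125,255,255),.003,bx,60)
    print(n,"sheet",b); c=max(cv2.findContours(k,0,2)[0],key=cv2.contourArea); r=cv2.boxPoints(cv2.minAreaRect(c));print([ray(n,*q,.003).round(4)[:2] for q in r])
for n,p,bx in(("top",T,(290,160,330,200)),("side",S,(270,205,310,240))):
    print(n,"orange",blobs(n,p,(5,150,120),(20,255,255),.088,bx,5)[0])
m=((P[...,2]>.066)&(P[...,2]<.084)).astype(np.uint8)*255;m[:,:230]=0;m[:,335:]=0;m[:145]=0;m[220:]=0
m=cv2.morphologyEx(m,2,np.ones((5,5)))
c=max(cv2.findContours(m,0,2)[0],key=cv2.contourArea);r=cv2.minAreaRect(c);print(r)
print([ray("top",*q,.076).round(4)[:2] for q in cv2.boxPoints(r)])
# heightmap along vicinity
for x in np.arange(.2,.85,.05):
    print(x.round(2),[ (lambda s:int(1000*s.max()) if s.size else -1)(P[...,2][(abs(P[...,0]-x)<.025)&(abs(P[...,1]-y)<.025)]) for y in np.arange(-.35,.6,.05)])
cv2.imwrite("pics/c0.png",cv2.resize(T[140:290,230:490],None,fx=3,fy=3,interpolation=cv2.INTER_CUBIC))
E
```

```text
top red [(array([450. , 187.5]), 2, array([ 0.6279, -0.226 ,  0.029 ])), (array([418.5, 193.5]), 4, array([ 0.6086, -0.1195,  0.029 ]))]
top sheet [(array([436.2, 201. ]), 3175, array([ 0.5862, -0.1834,  0.003 ]))]
[array([ 0.6655, -0.0568]), array([ 0.6855, -0.2951]), array([ 0.5114, -0.3031]), array([ 0.4915, -0.0681])]
side red [(array([292.5, 151. ]), 2, array([ 0.6332, -0.2235,  0.029 ])), (array([298.7, 166.7]), 3, array([ 0.6127, -0.1162,  0.029 ]))]
side sheet [(array([302.4, 161.5]), 1147, array([ 0.5981, -0.1886,  0.003 ]))]
[array([ 0.6879, -0.2845]), array([ 0.5059, -0.3178]), array([ 0.505 , -0.0796]), array([ 0.6684, -0.0536])]
top orange [(array([309.8, 180. ]), 65, array([0.6474, 0.2436, 0.088 ]))]
side orange [(array([288.2, 221.6]), 65, array([0.6491, 0.2499, 0.088 ]))]
((276.9080505371094, 179.1982421875), (42.092044830322266, 82.09851837158203), 77.57405853271484)
[array([0.6949, 0.5015]), array([0.7516, 0.2352]), array([0.6129, 0.2059]), array([0.557 , 0.4691])]
0.2 [726, 734, 735, 721, 768, 805, 807, 799, 536, 306, -73, -77, -72, -73, -811, -800, -794, -801, -79
[... 332 characters left out ...]
 164, 13, 11]
0.45 [11, 11, 16, 10, 181, 174, 164, 181, 198, 200, 198, 38, 161, 162, 164, 10, 13, 10, 22]
0.5 [13, 16, 14, 13, 17, 21, 15, 41, 174, 172, 177, 33, 12, 20, 7, 19, 23, 11, 11]
0.55 [9, 13, 13, 12, 15, 18, 64, 62, 162, 163, 158, 15, 17, 20, 9, 81, 82, 14, 8]
0.6 [8, 11, 13, 12, 12, 34, 16, 18, 13, 137, 9, 81, 84, 89, 85, 85, 85, 80, 11]
0.65 [10, 10, 30, 39, 32, 23, 16, 10, 16, 20, 18, 82, 97, 84, 86, 84, 87, 84, 269]
0.7 [12, 12, 13, 64, 35, 27, 18, 24, 21, 17, 30, 78, 86, 84, 86, 84, 84, 232, 267]
0.75 [8, 12, 36, 71, 72, 23, 20, 22, 189, 190, 227, 226, 227, 242, 227, 227, 288, 230, 267]
0.8 [48, 74, 78, 77, 44, 26, 22, 50, 191, 190, 274, 270, 243, 245, 253, 247, 309, 238, 239]
```

View pics/c0.png

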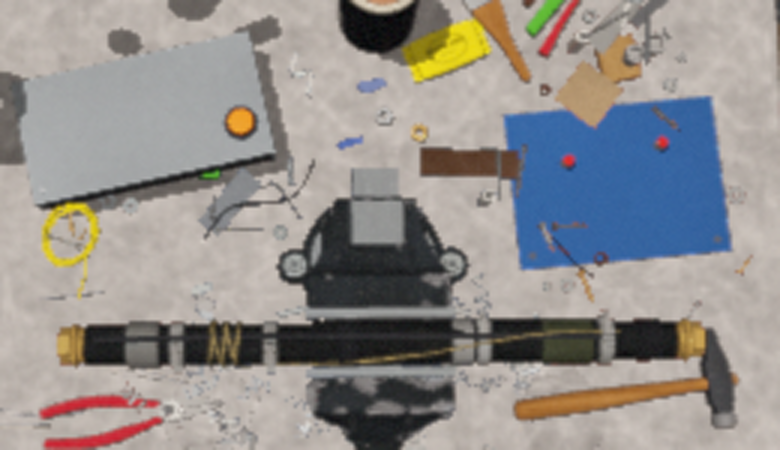

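The crop shows the orange button at (240,121), the red caps at (568,161) and (662,143), and a brown block at (470,162) beside the sheet. The vise and a black bar lie towards the robot. Next: plan the approach over the button, and measure the brown block.

```bash
cat >> h.py <<'E'
def plan(pos,yaw=None,n=None,tilt=True):
    """rows to bring TCP to pos, tool down, tool y at world angle yaw(deg)"""
    s=read_state();p=np.array(s["tool_pos"]);R=Ro.from_rotvec(s["tcp_rot"])
    if yaw is None: Y=R.as_matrix()[:,1];yaw=np.degrees(np.arctan2(Y[1],Y[0]))
    a=np.radians(yaw);y=np.array([np.cos(a),np.sin(a),0]);z=np.array([0,0,-1.]);T=Ro.from_matrix(np.stack([np.cross(y,z),y,z],1))
    rv=(R.inv()*T).as_rotvec();d=np.array(pos)-p
    k=max(np.abs(d).max()*1.2/.03,np.linalg.norm(d)/.0405,np.degrees(np.linalg.norm(rv))/6,1);n=n or int(5*np.ceil(k/5))
    rows=[];C=R
    for i in range(n):
        rows.append([*np.round(C.inv().apply(d/n)/.03,2),*np.round(np.degrees(rv)/n/6,2)]);C=C*Ro.from_rotvec(rv/n)
    print("at",p.round(4),"n",n)
    for i in range(0,n,5): print(" ".join(str([float(v) for v in r])+"," for r in rows[i:i+5]))
E
python3 - <<'E'
from h import *
P=cloud("top",np.load("pics/top0.npy"));T=cv2.imread("pics/top0.png")
for v in range(186,204,3): print(v,[tuple((P[v,u]*1000).astype(int)) for u in range(364,412,5)])
print("shelf",[ (P[v,300]*1000).astype(int) for v in range(128,150,4)])
plan([.648,.246,.30],12)
E
```

```text
186 [(np.int64(641), np.int64(61), np.int64(2)), (np.int64(639), np.int64(45), np.int64(9)), (np.int64(640), np.int64(27), np.int64(3)), (np.int64(640), np.int64(10), np.int64(0)), (np.int64(641), np.int64(-7), np.int64(-6)), (np.int64(640), np.int64(-24), np.int64(0)), (np.int64(640), np.int64(-41), np.int64(0)), (np.int64(638), np.int64(-57), np.int64(7)), (np.int64(640), np.int64(-75), np.int64(0)), (np.int64(640), np.int64(-93), np.int64(-1))]
189 [(np.int64(631), np.int64(61), np.int64(-4)), (np.int64(630), np.int64(44), np.int64(0)), (np.int64(629), np.int64(28), np.int64(7)), (np.int64(629), np.int64(10), np.int64(6)), (np.int64(630), np.int64(-6), np.int64(1)), (np.int64(630), np.int64(-24), np.int64(0)), (np.int64(627), np.int64(-39), np.int64(12)), (np.int64(628), np.int64(-57), np.int64(4)), (np.int64(626), np.int64(-72), np.int64(16)), (np.int64(629), np.int64(-92), np.int64(0))]
192 [(np.int64(621), np.int64(61), np.int64(-4)), (np.int64(621), np.int64(44), np.int64(-5)), (np.int64(619), np.int64(27), np.int64(1)), (np.int64(618), np.int64(11), np.int64(8)), (np.int64(61
[... 2444 characters left out ...]
, -0.0, -0.36], [0.88, -0.07, 0.0, -0.0, -0.0, -0.36], [0.88, -0.04, 0.0, -0.0, -0.0, -0.36], [0.88, -0.0, 0.0, -0.0, -0.0, -0.36],
[0.88, 0.03, 0.0, -0.0, -0.0, -0.36], [0.88, 0.06, 0.0, -0.0, -0.0, -0.36], [0.87, 0.1, 0.0, -0.0, -0.0, -0.36], [0.87, 0.13, 0.0, -0.0, -0.0, -0.36], [0.87, 0.16, 0.0, -0.0, -0.0, -0.36],
[0.86, 0.19, 0.0, -0.0, -0.0, -0.36], [0.85, 0.23, 0.0, -0.0, -0.0, -0.36], [0.84, 0.26, 0.0, -0.0, -0.0, -0.36], [0.83, 0.29, 0.0, -0.0, -0.0, -0.36], [0.82, 0.32, 0.0, -0.0, -0.0, -0.36],
[0.81, 0.35, 0.0, -0.0, -0.0, -0.36], [0.79, 0.38, 0.0, -0.0, -0.0, -0.36], [0.78, 0.41, 0.0, -0.0, -0.0, -0.36], [0.76, 0.44, 0.0, -0.0, -0.0, -0.36], [0.74, 0.47, 0.0, -0.0, -0.0, -0.36],
```

Emit:
jog_arm([
  [[0.66, -0.59, 0, 0, 0, -0.36, -1], [0.68, -0.56, 0, 0, 0, -0.36, -1], [0.7, -0.53, 0, 0, 0, -0.36, -1], [0.72, -0.51, 0, 0, 0, -0.36, -1], [0.74, -0.48, 0, 0, 0, -0.36, -1]],
], force=40)

```text
time: 0.52
tool_pos: [0.3443, -0.4844, 0.3031]
tcp_rot: [-2.981, -0.987, 0.0]
wrist_force: [0.8, -0.1, -0.5]
width: 0.303
grip_force: 0.0
```

Emit:
jog_arm([
  [[0.76, -0.45, 0, 0, 0, -0.36, -1], [0.77, -0.42, 0, 0, 0, -0.36, -1], [0.79, -0.39, 0, 0, 0, -0.36, -1], [0.8, -0.36, 0, 0, 0, -0.36, -1], [0.82, -0.33, 0, 0, 0, -0.36, -1]],
])

```text
time: 0.93
tool_pos: [0.3954, -0.3625, 0.3034]
tcp_rot: [-2.875, -1.264, 0.0]
wrist_force: [-0.2, 0.3, -0.2]
width: 0.001
grip_force: 0.0
```

Emit:
jog_arm([
  [[0.83, -0.3, 0, 0, 0, -0.36, -1], [0.84, -0.27, 0, 0, 0, -0.36, -1], [0.85, -0.24, 0, 0, 0, -0.36, -1], [0.86, -0.2, 0, 0, 0, -0.36, -1], [0.86, -0.17, 0, 0, 0, -0.36, -1]],
])

```text
time: 1.35
tool_pos: [0.4466, -0.2406, 0.3034]
tcp_rot: [-2.743, -1.529, 0.0]
wrist_force: [0.2, -1.1, 0.2]
width: -0.001
grip_force: 0.0
```

Emit:
jog_arm([
  [[0.87, -0.14, 0, 0, 0, -0.36, -1], [0.87, -0.1, 0, 0, 0, -0.36, -1], [0.88, -0.07, 0, 0, 0, -0.36, -1], [0.88, -0.04, 0, 0, 0, -0.36, -1], [0.88, 0, 0, 0, 0, -0.36, -1]],
])

```text
time: 1.77
tool_pos: [0.498, -0.1191, 0.3035]
tcp_rot: [-2.587, -1.781, 0.001]
wrist_force: [0.9, -0.1, -0.2]
width: -0.002
grip_force: 0.0
```

Emit:
jog_arm([
  [[0.88, 0.03, 0, 0, 0, -0.36, -1], [0.88, 0.06, 0, 0, 0, -0.36, -1], [0.87, 0.1, 0, 0, 0, -0.36, -1], [0.87, 0.13, 0, 0, 0, -0.36, -1], [0.87, 0.16, 0, 0, 0, -0.36, -1]],
])

```text
time: 2.18
tool_pos: [0.5495, 0.0025, 0.3034]
tcp_rot: [-2.408, -2.017, 0.001]
wrist_force: [0.2, -0.3, -1.0]
width: 0.003
grip_force: 0.0
```

Emit:
jog_arm([
  [[0.86, 0.19, 0, 0, 0, -0.36, -1], [0.85, 0.23, 0, 0, 0, -0.36, -1], [0.84, 0.26, 0, 0, 0, -0.36, -1], [0.83, 0.29, 0, 0, 0, -0.36, -1], [0.82, 0.32, 0, 0, 0, -0.36, -1]],
])

```text
time: 2.6
tool_pos: [0.6011, 0.1239, 0.3032]
tcp_rot: [-2.208, -2.234, 0.001]
wrist_force: [0.9, 0.5, -0.4]
width: 0.001
grip_force: 0.0
```

Emit:
jog_arm([
  [[0.81, 0.35, 0, 0, 0, -0.36, -1], [0.79, 0.38, 0, 0, 0, -0.36, -1], [0.78, 0.41, 0, 0, 0, -0.36, -1], [0.76, 0.44, 0, 0, 0, -0.36, -1], [0.74, 0.47, 0, 0, 0, -0.36, -1]],
])

```text
time: 3.02
tool_pos: [0.6526, 0.2453, 0.3031]
tcp_rot: [-1.988, -2.432, 0.002]
wrist_force: [-0.5, -0.2, -0.6]
width: -0.005
grip_force: 0.0
```

Run:
```python
from h import *
s=read_state();print(s["time"],s["q"],s["wrist_force"],s["width"]);plan([.648,.246,.185],12)
```

```text
3.0167 [ 3.23821043e-01  3.06436295e-01  1.55165894e+00 -2.65649269e-05
  1.28478015e+00  1.23350386e-01] [-0.50896366 -0.24508091 -0.63943845] -0.004750891493074958
at [0.6526 0.2453 0.3031] n 5
[0.01, -0.03, 0.79, -0.0, 0.0, -0.02], [0.01, -0.03, 0.79, -0.0, 0.0, -0.02], [0.01, -0.03, 0.79, -0.0, 0.0, -0.02], [0.01, -0.03, 0.79, -0.0, 0.0, -0.02], [0.01, -0.03, 0.79, -0.0, 0.0, -0.02],
```

Emit:
jog_arm([
  [[0.01, -0.03, 0.79, 0, 0, -0.02, -1], [0.01, -0.03, 0.79, 0, 0, -0.02, -1], [0.01, -0.03, 0.79, 0, 0, -0.02, -1], [0.01, -0.03, 0.79, 0, 0, -0.02, -1], [0.01, -0.03, 0.79, 0, 0, -0.02, -1]],
])

```text
time: 3.43
tool_pos: [0.6473, 0.2447, 0.1836]
tcp_rot: [-1.977, -2.441, 0.001]
wrist_force: [-0.7, 0.4, -0.4]
width: 0.003
grip_force: 0.0
```

Emit:
jog_arm([
  [[0, 0, 0.15, 0, 0, 0, -1], [0, 0, 0.15, 0, 0, 0, -1], [0, 0, 0.15, 0, 0, 0, -1], [0, 0, 0.15, 0, 0, 0, -1], [0, 0, 0.1, 0, 0, 0, -1]],
])

```text
time: 3.85
tool_pos: [0.6487, 0.2449, 0.1657]
tcp_rot: [1.977, 2.44, 0.003]
wrist_force: [-0.6, -0.2, -0.3]
width: -0.002
grip_force: 0.0
```

Emit:
jog_arm([
  [[0, 0, 0.06, 0, 0, 0, -1], [0, 0, 0.06, 0, 0, 0, -1], [0, 0, 0.06, 0, 0, 0, -1], [0, 0, 0.05, 0, 0, 0, -1], [0, 0, 0, 0, 0, 0, -1]],
])

```text
time: 4.27
tool_pos: [0.6483, 0.2448, 0.1583]
tcp_rot: [1.977, 2.44, 0.002]
wrist_force: [0.4, -0.4, 2.8]
width: 0.003
grip_force: 1.6
```

Run:
```python
from h import *
p,d=viewer.read_camera("top");cv2.imwrite("pics/c1.png",cv2.resize(p[130:260,220:400],None,fx=4,fy=4))
s=read_state();print(s["wrist_force"],s["tool_pos"])
```

```text
[-1.28003758 -0.17955415  3.35986534] [0.64827608 0.24477154 0.15830454]
```

View pics/c1.png

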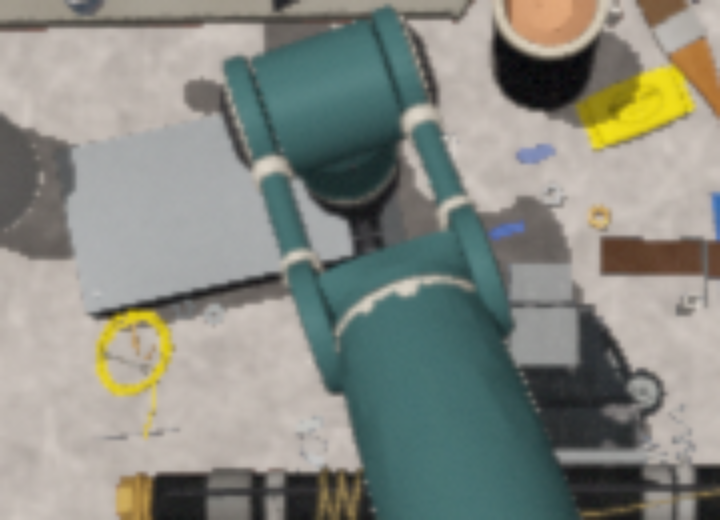

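The arm covers the button, the tray is still shut (its black front edge runs from (90,315) to (280,275)), and the tool is in contact at about 3 N. I press on.

Emit:
jog_arm([
  [[0, 0, 0.04, 0, 0, 0, -1], [0, 0, 0.03, 0, 0, 0, -1], [0, 0, 0.03, 0, 0, 0, -1], [0, 0, 0, 0, 0, 0, -1], [0, 0, 0, 0, 0, 0, -1]],
])

```text
time: 4.73
tool_pos: [0.6483, 0.2447, 0.1548]
tcp_rot: [1.977, 2.44, 0.002]
wrist_force: [1.3, 0.2, 3.6]
width: 0.003
grip_force: 1.9
```

Run:
```python
from h import *
p,d=viewer.read_camera("top");c=p[185:235,230:285]
P=cloud("top",d);m=(P[...,1]>.3)&(P[...,1]<.46)&(P[...,0]>.42)&(P[...,0]<.56)
print((P[...,2][m]>.04).sum(),(p[m].max(1)<50).sum());print(read_state()["wrist_force"],read_state()["tool_pos"])
```

```text
794 137
[ 1.78408652 -0.12074456  3.96158222] [0.64831149 0.24477627 0.15484585]
```

Emit:
jog_arm([
  [[0, 0, -0.3, 0, 0, 0, -1], [0, 0, -0.6, 0, 0, 0, -1], [0, 0, -1, 0, 0, 0, -1], [0, 0, -1, 0, 0, 0, -1], [0, 0, -0.6, 0, 0, 0, -1]],
])

```text
time: 5.2
tool_pos: [0.6479, 0.2448, 0.2624]
tcp_rot: [1.977, 2.441, 0.002]
wrist_force: [0.3, -0.1, 0.0]
width: 0.001
grip_force: 0.0
```

Emit:
jog_arm([
  [[0.9, 0, -0.6, 0, 0, 0, -0.05], [1, 0, -0.5, 0, 0, 0, -0.05], [1, 0, 0, 0, 0, 0, -0.05], [1, 0, 0, 0, 0, 0, -0.05], [0, 0, 0, 0, 0, 0, -0.05]],
])

```text
time: 5.62
tool_pos: [0.6212, 0.364, 0.2924]
tcp_rot: [-1.971, -2.442, -0.001]
wrist_force: [-1.0, -1.2, 0.5]
width: 0.478
grip_force: 0.0
```

Run:
```python
from h import *
p,d=viewer.read_camera("top");np.save("pics/d2.npy",d);cv2.imwrite("pics/t2.png",p)
q,d=viewer.read_camera("side");cv2.imwrite("pics/s2.png",q)
a=cv2.resize(p[130:250,210:360],(750,600));cv2.imwrite("pics/c2.png",a)
print(read_state()["tool_pos"],read_state()["width"])
```

```text
[0.6223188  0.35992299 0.2915493 ] 0.477241890319028
```

View pics/c2.png

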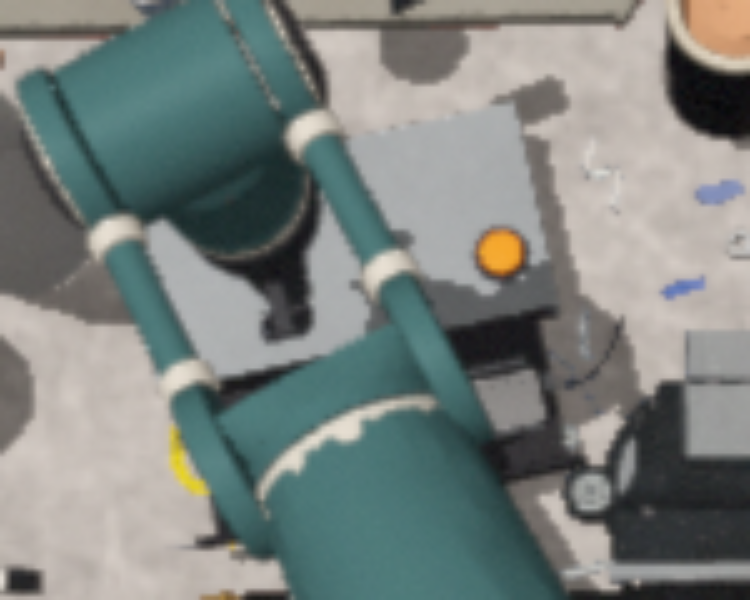

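The tray is out, with its black panel along (500-580,460). The silver blade end shows at (510,400) with its end near x=544. The arm hides the grip here, so I look for the yellow grip in the side view and check the blade end against the expected position.

Run:
```python
from h import *
q=cv2.imread("pics/s2.png")
C=np.array([.6541,.354]);a=np.radians(12);R=np.array([[np.cos(a),-np.sin(a)],[np.sin(a),np.cos(a)]])
E=C+R@[-.119,0];print("pred edge centre",E,"end",E+R@[0,-.11],"ray end",ray("top",318.8,210.4,.044))
print("pred side px grip",proj("side",[*E,.065]),proj("top",[*E,.065]))
for b in blobs("side",q,(18,100,90),(38,255,255),.065,(250,215,350,310),5)[0]: print(b)
u,v=proj("side",[*E,.065]).astype(int)
cv2.imwrite("pics/c3.png",cv2.resize(q[v-55:v+55,u-70:u+70],None,fx=5,fy=5));print(u-70,v-55)
```

```text
pred edge centre [0.53770044 0.32925851] end [0.56057072 0.22166227] ray end [0.55260852 0.21639096 0.044     ]
pred side px grip [329.342648   244.67287125] [284.29384027 214.41501882]
(array([329.5, 246.8]), 134, array([0.5381, 0.3377, 0.065 ]))
(array([338.7, 293. ]), 163, array([0.5282, 0.5013, 0.065 ]))
(array([331.7, 288.8]), 28, array([0.5442, 0.4867, 0.065 ]))
259 189
```

View pics/c3.png

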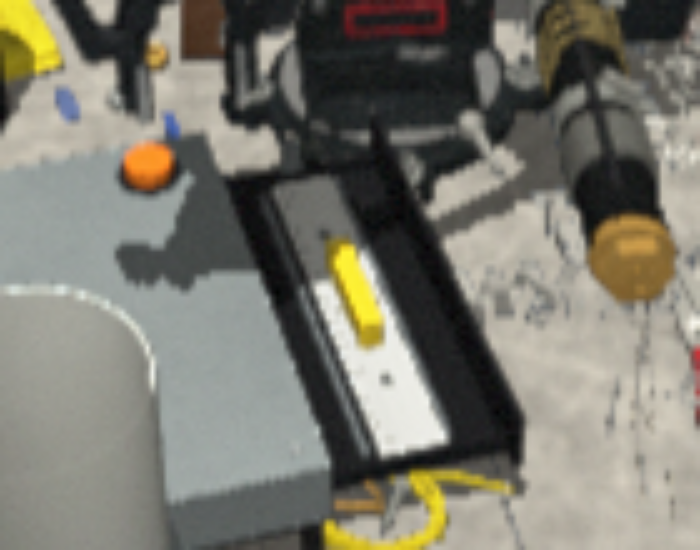

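The side crop shows the yellow grip from about (340,240) to (369,328) (top face), with the blade in the open tray and free space on both sides. The centroid matches the prediction to a few mm.

Run:
```python
from h import *
a=ray("side",259+340/5,189+240/5,.065);b=ray("side",259+369/5,189+328/5,.065);print(a,b,(a+b)/2,np.degrees(np.arctan2(-(b-a)[0],(b-a)[1])))
s=read_state();print(s["tool_pos"],np.degrees(s["q"][[0,5]]))
plan([.537,.330,.20],12)
```

```text
[0.5418353  0.29784202 0.065     ] [0.53144041 0.36823871 0.065     ] [0.53663786 0.33304036 0.065     ] 8.39969528879172
[0.6223188  0.35992299 0.2915493 ] [28.06483964 15.95886945]
at [0.6223 0.3599 0.2915] n 5
[-0.08, -0.6, 0.61, -0.0, 0.0, 0.0], [-0.08, -0.6, 0.61, -0.0, 0.0, 0.0], [-0.08, -0.6, 0.61, -0.0, 0.0, 0.0], [-0.08, -0.6, 0.61, -0.0, 0.0, 0.0], [-0.08, -0.6, 0.61, -0.0, 0.0, 0.0],
```

Emit:
jog_arm([
  [[-0.08, -0.6, 0.61, 0, 0, 0, -0.05], [-0.08, -0.6, 0.61, 0, 0, 0, -0.05], [-0.08, -0.6, 0.61, 0, 0, 0, -0.05], [-0.08, -0.6, 0.61, 0, 0, 0, -0.05], [-0.08, -0.6, 0.61, 0, 0, 0, -0.05]],
])

```text
time: 6.13
tool_pos: [0.537, 0.3265, 0.1996]
tcp_rot: [-1.979, -2.439, 0.003]
wrist_force: [0.4, 0.3, 0.2]
width: 0.471
grip_force: 0.0
```

Emit:
jog_arm([
  [[0, 0, 0.3, 0, 0, 0, -0.05], [0, 0, 0.3, 0, 0, 0, -0.05], [0, 0, 0.2, 0, 0, 0, -0.05], [0, 0, 0, 0, 0, 0, -0.05], [0, 0, 0, 0, 0, 0, -0.05]],
])

```text
time: 6.55
tool_pos: [0.5393, 0.3289, 0.1775]
tcp_rot: [1.978, 2.44, 0.002]
wrist_force: [0.3, 1.2, 0.7]
width: 0.48
grip_force: 0.0
```

Run:
```python
from h import *
q,d=viewer.read_camera("side");cv2.imwrite("pics/c4.png",cv2.resize(q[180:300,260:400],None,fx=5,fy=5))
print(read_state()["wrist_force"]);plan([.537,.330,.121],12)
```

```text
[-0.16184628  0.96378483 -0.01042635]
at [0.5394 0.3291 0.1779] n 5
[0.01, -0.02, 0.38, 0.0, -0.0, -0.0], [0.01, -0.01, 0.38, 0.0, -0.0, -0.0], [0.01, -0.01, 0.38, 0.0, -0.0, -0.0], [0.01, -0.01, 0.38, 0.0, -0.0, -0.0], [0.01, -0.01, 0.38, 0.0, -0.0, -0.0],
```

View pics/c4.png

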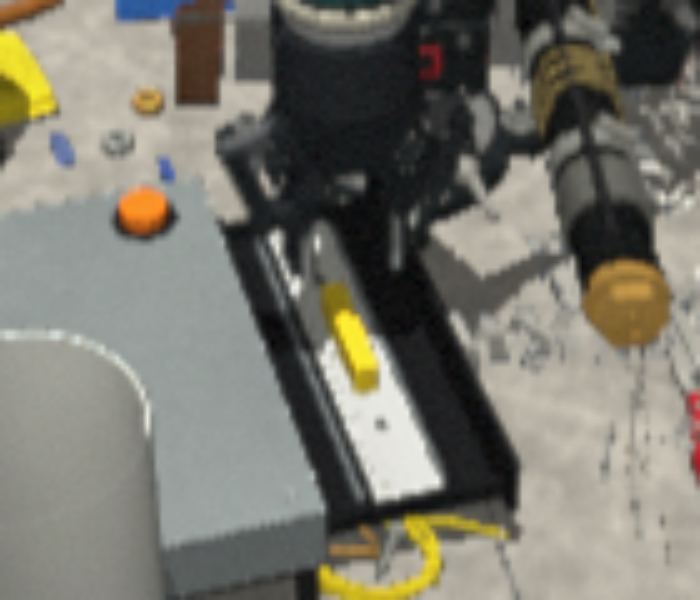

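The open fingers at (310,250) and (400,265) hang straddling the grip, above the tray. I descend and close.

Emit:
jog_arm([
  [[0.01, -0.02, 0.4, 0, 0, 0, -0.05], [0.01, -0.01, 0.4, 0, 0, 0, -0.05], [0.01, -0.01, 0.4, 0, 0, 0, -0.05], [0.01, -0.01, 0.35, 0, 0, 0, -0.05], [0, 0, 0, 0, 0, 0, -0.05]],
])

```text
time: 7.02
tool_pos: [0.534, 0.3285, 0.1264]
tcp_rot: [-1.976, -2.439, 0.009]
wrist_force: [-0.4, -0.0, -0.9]
width: 0.472
grip_force: 0.0
```

Emit:
jog_arm([
  [[0, 0, 0.1, 0, 0, 0, -0.05], [0, 0, 0.1, 0, 0, 0, -0.05], [0, 0, 0.1, 0, 0, 0, -0.05], [0, 0, 0.0, 0, 0, 0, -0.05], [0, 0, 0, 0, 0, 0, -0.05]],
])

```text
time: 7.43
tool_pos: [0.5364, 0.3296, 0.1217]
tcp_rot: [1.978, 2.441, 0.001]
wrist_force: [0.8, -0.2, -0.1]
width: 0.471
grip_force: 0.0
```

Run:
```python
from h import *
print(read_state()["wrist_force"]);plan([.537,.330,.121],12)
```

```text
[ 0.79716096 -0.18720799 -0.14281848]
at [0.5364 0.3296 0.1217] n 5
[0.0, 0.0, 0.0, 0.0, -0.0, -0.0], [0.0, 0.0, 0.0, 0.0, -0.0, -0.0], [0.0, 0.0, 0.0, 0.0, -0.0, -0.0], [0.0, 0.0, 0.0, 0.0, -0.0, -0.0], [0.0, 0.0, 0.0, 0.0, -0.0, -0.0],
```

Emit:
jog_arm([
  [[0, 0, 0, 0, 0, 0, -0.4], [0, 0, 0, 0, 0, 0, -0.6], [0, 0, 0, 0, 0, 0, -1], [0, 0, 0, 0, 0, 0, -1], [0, 0, 0, 0, 0, 0, -1]],
], force=60)

```text
time: 7.85
tool_pos: [0.5374, 0.33, 0.1224]
tcp_rot: [1.977, 2.44, 0.004]
wrist_force: [4.0, 1.3, 1.6]
width: 0.149
grip_force: 62.0
```

Emit:
jog_arm([
  [[0, 0, 0, 0, 0, 0, -1], [0, 0, 0, 0, 0, 0, -1], [0, 0, -0.1, 0, 0, 0, -1], [0, 0, -0.2, 0, 0, 0, -1], [0, 0, -0.2, 0, 0, 0, -1]],
])

```text
time: 8.27
tool_pos: [0.5346, 0.3288, 0.135]
tcp_rot: [-1.977, -2.439, 0.007]
wrist_force: [0.2, -0.4, -3.3]
width: 0.145
grip_force: 61.6
```

Run:
```python
from h import *
s=read_state();print(s["wrist_force"],s["torque"],s["width"]);plan([.537,.330,.33],12)
```

```text
[ 0.20099293 -0.3954845  -3.26587491] [0.02287763 0.05318383 0.0367184 ] 0.14481368774902859
at [0.5346 0.3288 0.135 ] n 10
[0.0, 0.01, -0.65, -0.0, 0.0, -0.0], [0.0, 0.01, -0.65, -0.0, 0.0, -0.0], [0.0, 0.01, -0.65, -0.0, 0.0, -0.0], [0.0, 0.01, -0.65, -0.0, 0.0, -0.0], [0.0, 0.01, -0.65, -0.0, 0.0, -0.0],
[0.0, 0.01, -0.65, -0.0, 0.0, -0.0], [0.0, 0.01, -0.65, -0.0, 0.0, -0.0], [0.0, 0.01, -0.65, -0.0, 0.0, -0.0], [0.0, 0.01, -0.65, -0.0, 0.0, -0.0], [0.0, 0.01, -0.65, -0.0, 0.0, -0.0],
```

Emit:
jog_arm([
  [[0, 0, -0.4, 0, 0, 0, -1], [0, 0, -0.65, 0, 0, 0, -1], [0, 0, -0.7, 0, 0, 0, -1], [0, 0, -0.7, 0, 0, 0, -1], [0, 0, -0.7, 0, 0, 0, -1]],
])

```text
time: 8.68
tool_pos: [0.5349, 0.3291, 0.2316]
tcp_rot: [-1.977, -2.44, 0.004]
wrist_force: [0.7, 0.5, -1.9]
width: 0.146
grip_force: 61.6
```

Emit:
jog_arm([
  [[0, 0, -0.7, 0, 0, 0, -1], [0, 0, -0.7, 0, 0, 0, -1], [0, 0, -0.7, 0, 0, 0, -1], [0, 0, -0.7, 0, 0, 0, -1], [0, 0, -0.4, 0, 0, 0, -1]],
])

```text
time: 9.1
tool_pos: [0.5359, 0.3297, 0.3299]
tcp_rot: [1.977, 2.441, 0.002]
wrist_force: [1.4, 0.6, -2.3]
width: 0.144
grip_force: 61.6
```

Run:
```python
from h import *
s=read_state();print(s["wrist_force"],s["torque"],s["width"]);plan([.579,-.189,.32],10.6)
```

```text
[ 1.35149375  0.60057488 -2.27273941] [ 0.02082234  0.06604869 -0.02830317] 0.14390857606645852
at [0.5359 0.3297 0.3299] n 25
[-0.69, -0.09, 0.01, 0.0, -0.0, 0.01], [-0.69, -0.09, 0.01, 0.0, -0.0, 0.01], [-0.69, -0.09, 0.01, 0.0, -0.0, 0.01], [-0.69, -0.09, 0.01, 0.0, -0.0, 0.01], [-0.69, -0.08, 0.01, 0.0, -0.0, 0.01],
[-0.69, -0.08, 0.01, 0.0, -0.0, 0.01], [-0.69, -0.08, 0.01, 0.0, -0.0, 0.01], [-0.69, -0.08, 0.01, 0.0, -0.0, 0.01], [-0.69, -0.08, 0.01, 0.0, -0.0, 0.01], [-0.69, -0.08, 0.01, 0.0, -0.0, 0.01],
[-0.69, -0.08, 0.01, 0.0, -0.0, 0.01], [-0.69, -0.08, 0.01, 0.0, -0.0, 0.01], [-0.69, -0.08, 0.01, 0.0, -0.0, 0.01], [-0.69, -0.08, 0.01, 0.0, -0.0, 0.01], [-0.69, -0.08, 0.01, 0.0, -0.0, 0.01],
[-0.69, -0.08, 0.01, 0.0, -0.0, 0.01], [-0.69, -0.08, 0.01, 0.0, -0.0, 0.01], [-0.69, -0.08, 0.01, 0.0, -0.0, 0.01], [-0.69, -0.08, 0.01, 0.0, -0.0, 0.01], [-0.69, -0.07, 0.01, 0.0, -0.0, 0.01],
[-0.69, -0.07, 0.01, 0.0, -0.0, 0.01], [-0.69, -0.07, 0.01, 0.0, -0.0, 0.01], [-0.69, -0.07, 0.01, 0.0, -0.0, 0.01], [-0.69, -0.07, 0.01, 0.0, -0.0, 0.01], [-0.69, -0.07, 0.01, 0.0, -0.0, 0.01],
```

Emit:
jog_arm([
  [[-0.3, -0.08, 0, 0, 0, 0.01, -1], [-0.6, -0.08, 0, 0, 0, 0.01, -1], [-0.8, -0.08, 0, 0, 0, 0.01, -1], [-0.8, -0.08, 0, 0, 0, 0.01, -1], [-0.8, -0.08, 0, 0, 0, 0.01, -1]],
])

```text
time: 9.52
tool_pos: [0.5434, 0.2284, 0.3248]
tcp_rot: [-1.982, -2.435, 0.006]
wrist_force: [1.2, 0.1, -2.6]
width: 0.142
grip_force: 61.6
```

Emit:
jog_arm([
  [[-0.8, -0.08, 0, 0, 0, 0.01, -1], [-0.8, -0.08, 0, 0, 0, 0.01, -1], [-0.8, -0.08, 0, 0, 0, 0.01, -1], [-0.8, -0.08, 0, 0, 0, 0.01, -1], [-0.8, -0.08, 0, 0, 0, 0.01, -1]],
])

```text
time: 9.93
tool_pos: [0.5556, 0.1084, 0.3249]
tcp_rot: [-1.989, -2.428, 0.005]
wrist_force: [0.1, -0.2, -2.5]
width: 0.148
grip_force: 61.6
```

Emit:
jog_arm([
  [[-0.8, -0.08, 0, 0, 0, 0.01, -1], [-0.8, -0.08, 0, 0, 0, 0.01, -1], [-0.8, -0.08, 0, 0, 0, 0.01, -1], [-0.8, -0.08, 0, 0, 0, 0.01, -1], [-0.8, -0.08, 0, 0, 0, 0.01, -1]],
])

```text
time: 10.35
tool_pos: [0.5671, -0.0114, 0.3249]
tcp_rot: [-1.995, -2.423, 0.004]
wrist_force: [-0.2, 0.5, -2.3]
width: 0.141
grip_force: 61.6
```

Emit:
jog_arm([
  [[-0.8, -0.08, 0, 0, 0, 0.01, -1], [-0.8, -0.08, 0, 0, 0, 0.01, -1], [-0.8, -0.08, 0, 0, 0, 0.01, -1], [-0.8, -0.08, 0, 0, 0, 0.01, -1], [-0.5, -0.08, 0, 0, 0, 0.01, -1]],
])

```text
time: 10.77
tool_pos: [0.5767, -0.1234, 0.325]
tcp_rot: [-2.003, -2.417, 0.004]
wrist_force: [0.4, 0.2, -2.2]
width: 0.142
grip_force: 61.6
```

Run:
```python
from h import *
s=read_state();print(s["wrist_force"],s["torque"],s["width"]);plan([.579,-.189,.14],10.6)
```

```text
[ 0.43573159  0.21455391 -2.22544046] [-0.00584597 -0.00546663  0.02030646] 0.14180821252929085
at [ 0.5767 -0.1234  0.325 ] n 10
[-0.22, -0.03, 0.62, -0.0, -0.0, 0.0], [-0.22, -0.03, 0.62, -0.0, -0.0, 0.0], [-0.22, -0.03, 0.62, -0.0, -0.0, 0.0], [-0.22, -0.03, 0.62, -0.0, -0.0, 0.0], [-0.22, -0.03, 0.62, -0.0, -0.0, 0.0],
[-0.22, -0.03, 0.62, -0.0, -0.0, 0.0], [-0.22, -0.03, 0.62, -0.0, -0.0, 0.0], [-0.22, -0.03, 0.62, -0.0, -0.0, 0.0], [-0.22, -0.03, 0.62, -0.0, -0.0, 0.0], [-0.22, -0.03, 0.62, -0.0, -0.0, 0.0],
```

Emit:
jog_arm([
  [[-0.35, -0.03, 0.4, 0, 0, 0, -1], [-0.35, -0.03, 0.6, 0, 0, 0, -1], [-0.35, -0.03, 0.6, 0, 0, 0, -1], [-0.35, -0.03, 0.6, 0, 0, 0, -1], [-0.35, -0.03, 0.6, 0, 0, 0, -1]],
])

```text
time: 11.18
tool_pos: [0.5824, -0.1732, 0.2403]
tcp_rot: [-2.001, -2.418, 0.001]
wrist_force: [-0.3, 0.2, -3.0]
width: 0.145
grip_force: 61.6
```

Emit:
jog_arm([
  [[-0.22, -0.03, 0.62, 0, 0, 0, -1], [-0.22, -0.03, 0.62, 0, 0, 0, -1], [0, -0.03, 0.62, 0, 0, 0, -1], [0, -0.03, 0.62, 0, 0, 0, -1], [0, -0.03, 0.62, 0, 0, 0, -1]],
])

```text
time: 11.6
tool_pos: [0.5802, -0.1865, 0.1473]
tcp_rot: [-2.001, -2.418, 0.001]
wrist_force: [0.6, 0.2, -1.8]
width: 0.143
grip_force: 61.6
```

Emit:
jog_arm([
  [[0, 0, 0.2, 0, 0, 0, -1], [0, 0, 0.2, 0, 0, 0, -1], [0, 0, 0, 0, 0, 0, -1], [0, 0, 0, 0, 0, 0, -1], [0, 0, 0, 0, 0, 0, -1]],
])

```text
time: 12.02
tool_pos: [0.5824, -0.1874, 0.1393]
tcp_rot: [2.001, 2.419, 0.001]
wrist_force: [0.6, 0.3, -2.7]
width: 0.146
grip_force: 61.6
```

Run:
```python
from h import *
p,d=viewer.read_camera("top");q,e=viewer.read_camera("side");cv2.imwrite("pics/t5.png",p);cv2.imwrite("pics/s5.png",q)
a=cv2.resize(p[150:250,370:490],(480,400),interpolation=cv2.INTER_CUBIC);b=cv2.resize(q[130:200,260:345],(486,400),interpolation=cv2.INTER_CUBIC)
cv2.imwrite("pics/c5.png",cv2.resize(np.hstack([a,b[:,:]]),None,fx=.82,fy=.82))
s=read_state();print(s["wrist_force"]);plan([.579,-.189,.14],10.6)
```

```text
[-0.14992466 -0.45100348 -2.75177027]
at [ 0.5825 -0.1876  0.1395] n 5
[-0.01, -0.02, -0.0, 0.0, 0.0, 0.01], [-0.01, -0.02, -0.0, 0.0, 0.0, 0.01], [-0.01, -0.02, -0.0, 0.0, 0.0, 0.01], [-0.01, -0.02, -0.0, 0.0, 0.0, 0.01], [-0.01, -0.02, -0.0, 0.0, 0.0, 0.01],
```

View pics/c5.png

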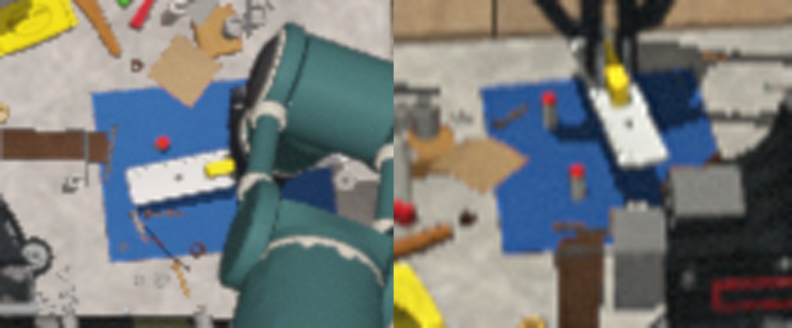

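Left (top view): the blade's white part lies from (128,185) to (235,165), with pin a at (162,143) clear of it. Right (side view): both red caps, at (548,98) and (577,171), stand beyond the blade. I lower gently.

Emit:
jog_arm([
  [[0, -0.1, 0.3, 0, 0, 0, -1], [0, 0, 0.4, 0, 0, 0, -1], [0, 0, 0.4, 0, 0, 0, -1], [0, 0, 0.3, 0, 0, 0, -1], [0, 0, 0, 0, 0, 0, -1]],
])

```text
time: 12.53
tool_pos: [0.5761, -0.187, 0.0922]
tcp_rot: [-1.999, -2.415, 0.003]
wrist_force: [-0.7, -0.1, -2.8]
width: 0.145
grip_force: 61.5
```

Emit:
jog_arm([
  [[0, 0, 0.08, 0, 0, 0, -1], [0, 0, 0.08, 0, 0, 0, -1], [0, 0, 0.04, 0, 0, 0, -1], [0, 0, 0.0, 0, 0, 0, -1], [0, 0, 0, 0, 0, 0, -1]],
])

```text
time: 12.95
tool_pos: [0.5789, -0.188, 0.0903]
tcp_rot: [2.003, 2.42, 0.0]
wrist_force: [0.5, -0.4, -2.1]
width: 0.144
grip_force: 61.6
```

Run:
```python
from h import *
s=read_state();print(s["wrist_force"],s["torque"]);plan([.579,-.189,.086],10.6)
```

```text
[ 0.50351396 -0.4134993  -2.1478641 ] [ 0.02463526 -0.00948996 -0.01733424]
at [ 0.5789 -0.188   0.0903] n 5
[-0.01, -0.0, 0.03, 0.0, 0.0, 0.01], [-0.01, -0.0, 0.03, 0.0, 0.0, 0.01], [-0.01, -0.0, 0.03, 0.0, 0.0, 0.01], [-0.01, -0.0, 0.03, 0.0, 0.0, 0.01], [-0.01, -0.0, 0.03, 0.0, 0.0, 0.01],
```

Emit:
jog_arm([
  [[0, 0, 0.05, 0, 0, 0, -1], [0, 0, 0.05, 0, 0, 0, -1], [0, 0, 0.04, 0, 0, 0, -1], [0, 0, 0.0, 0, 0, 0, -1], [0, 0, 0, 0, 0, 0, -1]],
])

```text
time: 13.37
tool_pos: [0.5788, -0.1879, 0.0864]
tcp_rot: [2.003, 2.42, 0.0]
wrist_force: [-0.9, 0.4, 1.4]
width: 0.144
grip_force: 62.2
```

Run:
```python
from h import *
p,d=viewer.read_camera("top");q,e=viewer.read_camera("side");cv2.imwrite("pics/t6.png",p);cv2.imwrite("pics/s6.png",q)
s=read_state();print(s["wrist_force"],s["torque"],s["tool_pos"])
for n,im,bx in(("top",p,(380,160,480,240)),("side",q,(270,130,345,190))):
    print(n,"red",blobs(n,im,(0,110,90),(8,255,255),.029,bx,2)[0])
    b,k=blobs(n,im,(0,0,120),(180,60,255),.008,bx,40);print(b)
    c=max(cv2.findContours(k,0,2)[0],key=cv2.contourArea);r=cv2.minAreaRect(c);print([ray(n,*x,.008).round(4)[:2] for x in cv2.boxPoints(r)])
```

```text
[-1.46242807  0.36727239  3.1942692 ] [0.08801416 0.29307216 0.00641518] [ 0.57879774 -0.18791886  0.08636439]
top red [(array([418.5, 193.5]), 4, array([ 0.6086, -0.1195,  0.029 ]))]
[(array([396.4, 172.5]), 853, array([ 0.6858, -0.0497,  0.008 ])), (array([457. , 168.8]), 465, array([ 0.6966, -0.2578,  0.008 ])), (array([399.8, 223.5]), 1208, array([ 0.5099, -0.0567,  0.008 ])), (array([419.6, 207.9]), 318, array([ 0.5623, -0.1254,  0.008 ])), (array([465.4, 221.5]), 83, array([ 0.5145, -0.2781,  0.008 ]))]
[array([0.4578, 0.0114]), array([0.5979, 0.0084]), array([ 0.5957, -0.1957]), array([ 0.456 , -0.1904])]
side red [(array([292.5, 151. ]), 2, array([ 0.6332, -0.2235,  0.029 ])), (array([298.7, 166.7]), 3, array([ 0.6127, -0.1162,  0.029 ]))]
[(array([334.4, 138.8]), 139, array([ 0.4657, -0.3344,  0.008 ])), (array([278.6, 163.7]), 644, array([ 0.6864, -0.1735,  0.008 ])), (array([333.4, 149.4]), 166, array([ 0.4766, -0.2553,  0.008 ])), (array([332.6, 159.8]), 49, array([ 0.4857, -0.1828,  0.008 ])), (array([310.7, 173.3]), 232, array([ 0.5712, -0.1017,  0.008 ])), (array([326.2, 169.9]), 129, array([ 0.514 , -0.1183,  0.008 ]))]
[array([ 0.7228, -0.3638]), array([ 0.6265, -0.3551]), array([ 0.6322, -0.0124]), array([ 0.7142, -0.0193])]
```

The blade is down on the sheet, with wrist force changing from −2 to +3 N. I'll release slightly and use the rear finger to push it, so that it squares itself on both pins.

Emit:
jog_arm([
  [[0, 0, -0.04, 0, 0, 0, -1], [0, 0, 0, 0, 0, 0, -0.5], [0, 0, 0, 0, 0, 0, -0.5], [0, 0, 0, 0, 0, 0, -0.5], [0, 0, 0, 0, 0, 0, -0.5]],
], force=20)

```text
time: 13.88
tool_pos: [0.5787, -0.1879, 0.087]
tcp_rot: [2.003, 2.42, 0.0]
wrist_force: [-0.0, 0.6, -0.2]
width: 0.251
grip_force: 0.0
```

Emit:
jog_arm([
  [[0, 0, 0, 0, 0, 0, -0.5], [0, 0.06, 0, 0, 0, 0, -0.5], [0, 0.1, 0, 0, 0, 0, -0.5], [0, 0.1, 0, 0, 0, 0, -0.5], [0, 0.04, 0, 0, 0, 0, -0.5]],
])

```text
time: 14.3
tool_pos: [0.5875, -0.1861, 0.0869]
tcp_rot: [-2.003, -2.42, 0.001]
wrist_force: [-2.4, -1.1, 3.0]
width: 0.25
grip_force: 1.3
```

Run:
```python
from h import *
p,d=viewer.read_camera("top");q,e=viewer.read_camera("side");cv2.imwrite("pics/t7.png",p);cv2.imwrite("pics/s7.png",q)
s=read_state();print(s["wrist_force"],s["torque"],s["tool_pos"],s["width"])
for n,im,bx in(("top",p,(403,185,480,240)),("side",q,(300,150,319,190))):
    b,k=blobs(n,im,(0,0,120),(180,60,255),.008,bx,40);print(b)
    print(n,"yel",blobs(n,im,(18,100,90),(38,255,255),.029,bx,5)[0])
```

```text
[-0.38886925 -0.58959096  0.20099547] [-0.0083215   0.11664913  0.06008312] [ 0.58764247 -0.18609074  0.08687824] 0.2478635603016463
[(array([419.3, 206.5]), 323, array([ 0.5672, -0.1245,  0.008 ])), (array([470.2, 202.3]), 78, array([ 0.5799, -0.2975,  0.008 ])), (array([464.5, 218.3]), 92, array([ 0.5254, -0.2758,  0.008 ])), (array([420.1, 234. ]), 368, array([ 0.4734, -0.1241,  0.008 ]))]
top yel [(array([433.4, 202.6]), 40, array([ 0.5771, -0.1682,  0.029 ]))]
[(array([310., 173.]), 241, array([ 0.5734, -0.1034,  0.008 ]))]
side yel [(array([306.2, 157.3]), 62, array([ 0.5834, -0.1755,  0.029 ]))]
```

Emit:
jog_arm([
  [[0, 0.06, 0, 0, 0, 0, -0.5], [0, 0.06, 0, 0, 0, 0, -0.5], [0, 0.06, 0, 0, 0, 0, -0.5], [0, 0.06, 0, 0, 0, 0, -0.5], [0, 0.04, 0, 0, 0, 0, -0.5]],
])

```text
time: 14.82
tool_pos: [0.5959, -0.1845, 0.0869]
tcp_rot: [2.003, 2.42, 0.0]
wrist_force: [-1.5, 0.2, -0.1]
width: 0.252
grip_force: 0.8
```

Emit:
jog_arm([
  [[0, 0.03, 0, 0, 0, 0, -0.5], [0, 0.03, 0, 0, 0, 0, -0.5], [0, 0.03, 0, 0, 0, 0, -0.5], [0, 0, 0, 0, 0, 0, -0.5], [0, 0, 0, 0, 0, 0, -0.5]],
])

```text
time: 15.23
tool_pos: [0.5985, -0.184, 0.087]
tcp_rot: [2.003, 2.42, 0.0]
wrist_force: [0.4, -0.1, 0.4]
width: 0.251
grip_force: 0.3
```

Run:
```python
from h import *
p,d=viewer.read_camera("top");cv2.imwrite("pics/t8.png",p)
s=read_state();print(s["wrist_force"],s["torque"],s["tool_pos"],s["width"])
M=np.array([.6205,-.1715]);g=np.array([.983,.184]);print((M-s["tool_pos"][:2])@g)
cv2.imwrite("pics/c8.png",cv2.resize(p[165:235,390:480],None,fx=8,fy=8,interpolation=cv2.INTER_CUBIC))
```

```text
[-0.77647164  0.8109104  -0.57870988] [-0.0345803   0.07700785 -0.00659468] [ 0.5985352  -0.18408565  0.08705842] 0.24878756374873515
0.023907154032136307
```

View pics/c8.png

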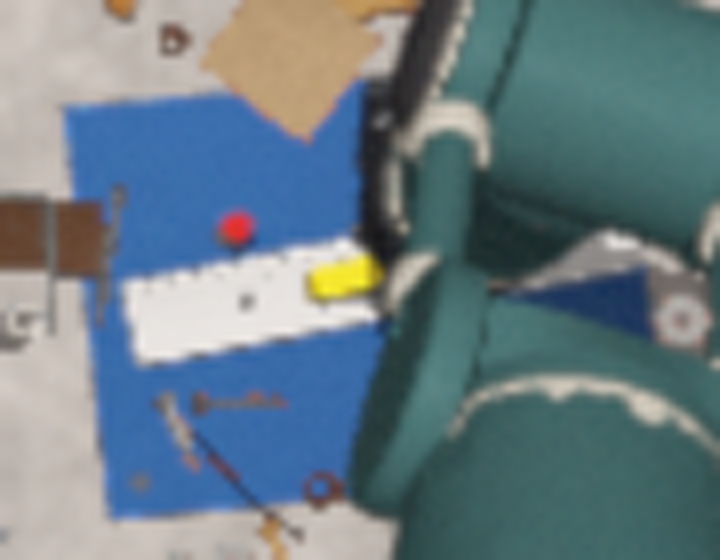

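The top view shows the blade's upper edge near (236,258), just below the pin a cap at (236,230). A few mm remain, so I creep.

Emit:
jog_arm([
  [[0, 0.02, 0, 0, 0, 0, -0.5], [0, 0.02, 0, 0, 0, 0, -0.5], [0, 0.02, 0, 0, 0, 0, -0.5], [0, 0.02, 0, 0, 0, 0, -0.5], [0, 0, 0, 0, 0, 0, -0.5]],
])

```text
time: 15.7
tool_pos: [0.6007, -0.1837, 0.0871]
tcp_rot: [2.003, 2.42, 0.0]
wrist_force: [-2.0, -0.4, 0.5]
width: 0.251
grip_force: 0.9
```

Emit:
jog_arm([
  [[0, 0.02, 0, 0, 0, 0, -0.5], [0, 0.02, 0, 0, 0, 0, -0.5], [0, 0, 0, 0, 0, 0, -0.5], [0, 0, 0, 0, 0, 0, -0.5], [0, 0, 0, 0, 0, 0, -0.5]],
])

```text
time: 16.12
tool_pos: [0.6019, -0.1834, 0.0871]
tcp_rot: [2.003, 2.42, 0.0]
wrist_force: [-2.3, -0.4, 0.9]
width: 0.25
grip_force: 1.0
```

Emit:
jog_arm([
  [[0, 0.02, 0, 0, 0, 0, -0.5], [0, 0.02, 0, 0, 0, 0, -0.5], [0, 0, 0, 0, 0, 0, -0.5], [0, 0, 0, 0, 0, 0, -0.5], [0, 0, 0, 0, 0, 0, -0.5]],
])

```text
time: 16.53
tool_pos: [0.6031, -0.1832, 0.087]
tcp_rot: [2.003, 2.42, 0.0]
wrist_force: [-2.8, -1.4, 2.3]
width: 0.247
grip_force: 1.2
```

Run:
```python
from h import *
s=read_state();print(s["wrist_force"],s["torque"],s["tool_pos"],s["grip_force"])
```

```text
[-2.83473589 -1.36099664  2.27346419] [-0.08378915  0.38713345  0.02289049] [ 0.60308048 -0.18320344  0.08701654] 1.1810611188411713
```

Emit:
jog_arm([
  [[0, 0.02, 0, 0, 0, 0, -0.5], [0, 0.02, 0, 0, 0, 0, -0.5], [0, 0, 0, 0, 0, 0, -0.5], [0, 0, 0, 0, 0, 0, -0.5], [0, 0, 0, 0, 0, 0, -0.5]],
])

```text
time: 16.95
tool_pos: [0.6041, -0.183, 0.0869]
tcp_rot: [-2.003, -2.42, 0.0]
wrist_force: [-2.9, -1.1, 1.3]
width: 0.25
grip_force: 1.5
```

Run:
```python
from h import *
s=read_state();print(s["wrist_force"],s["torque"],s["tool_pos"],s["grip_force"],s["width"])
```

```text
[-2.88302129 -1.11011882  1.33563774] [-0.08473042  0.45907153  0.01341967] [ 0.60414129 -0.18297048  0.0869378 ] 1.468094252049923 0.24999256717730794
```

Emit:
jog_arm([
  [[0, 0.02, 0, 0, 0, 0, -0.5], [0, 0.02, 0, 0, 0, 0, -0.5], [0, 0, 0, 0, 0, 0, -0.5], [0, 0, 0, 0, 0, 0, -0.5], [0, 0, 0, 0, 0, 0, -0.5]],
])

```text
time: 17.37
tool_pos: [0.6044, -0.1829, 0.0869]
tcp_rot: [-2.002, -2.419, 0.002]
wrist_force: [-7.0, -1.1, 5.1]
width: 0.253
grip_force: 3.1
```

Run:
```python
from h import *
p,d=viewer.read_camera("top");q,d=viewer.read_camera("side");cv2.imwrite("pics/t9.png",p);cv2.imwrite("pics/s9.png",q)
s=read_state();print(s["wrist_force"],s["torque"],s["tool_pos"],s["grip_force"],s["width"])
a=cv2.resize(p[175:225,395:455],(480,400),interpolation=cv2.INTER_CUBIC);b=cv2.resize(q[140:185,275:323],(427,400),interpolation=cv2.INTER_CUBIC)
cv2.imwrite("pics/c9.png",cv2.resize(np.hstack([a,b]),None,fx=.88,fy=.88))
```

```text
[-6.33075474 -2.20800769  4.46354458] [-0.22395128  1.0297617  -0.03328211] [ 0.60446595 -0.18288551  0.08692331] 3.089575320482254 0.248473652316184
```

View pics/c9.png

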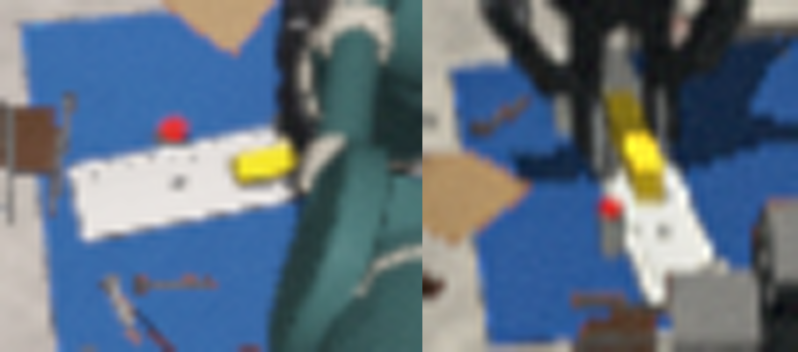

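Left: pin a at (173,130) touches the blade's upper edge. Right: pin a's post at (610,230) lies against the blade. The force has jumped to 7 N after the gentle squaring phase, so both pins bear. I back off, open and lift, then check numerically.

Emit:
jog_arm([
  [[0, -0.05, 0, 0, 0, 0, -0.5], [0, -0.05, 0, 0, 0, 0, -0.5], [0, -0.05, 0, 0, 0, 0, -0.5], [0, 0, 0, 0, 0, 0, -0.5], [0, 0, 0, 0, 0, 0, -0.5]],
])

```text
time: 17.88
tool_pos: [0.6013, -0.1835, 0.087]
tcp_rot: [2.003, 2.42, 0.001]
wrist_force: [0.1, -0.1, 0.3]
width: 0.247
grip_force: 0.0
```

Emit:
jog_arm([
  [[0, 0, 0, 0, 0, 0, -0.3], [0, 0, 0, 0, 0, 0, -0.3], [0, 0, -0.1, 0, 0, 0, -0.3], [0, 0, -0.15, 0, 0, 0, -0.3], [0, 0, -0.2, 0, 0, 0, -0.3]],
])

```text
time: 18.3
tool_pos: [0.6008, -0.1835, 0.1006]
tcp_rot: [-2.003, -2.42, 0.0]
wrist_force: [-0.2, -0.7, -0.1]
width: 0.352
grip_force: 0.0
```

Emit:
jog_arm([
  [[0, 0, -0.3, 0, 0, 0, -0.3], [0, 0, -0.4, 0, 0, 0, -0.3], [0, 0, -0.6, 0, 0, 0, -0.3], [0, 0, -0.8, 0, 0, 0, -0.3], [0, 0, -1, 0, 0, 0, -0.3]],
])

```text
time: 18.72
tool_pos: [0.5999, -0.1832, 0.1939]
tcp_rot: [-2.002, -2.418, 0.001]
wrist_force: [0.6, 0.4, 0.0]
width: 0.352
grip_force: 0.0
```

Emit:
jog_arm([
  [[0, 0, -1, 0, 0, 0, -0.3], [0, 0, -1, 0, 0, 0, -0.3], [0, 0, -1, 0, 0, 0, -0.3], [0, 0, -1, 0, 0, 0, -0.3], [0, 0, -0.6, 0, 0, 0, -0.3]],
])

```text
time: 19.13
tool_pos: [0.6019, -0.1839, 0.3376]
tcp_rot: [1.999, 2.415, 0.004]
wrist_force: [0.4, -0.2, 0.5]
width: 0.351
grip_force: 0.0
```

Emit:
jog_arm([
  [[-0.6, 0, 0, 0, 0, 0, -0.3], [-0.9, 0, 0, 0, 0, 0, -0.3], [-1, 0, 0, 0, 0, 0, -0.3], [-1, 0, 0, 0, 0, 0, -0.3], [-1, 0, 0, 0, 0, 0, -0.3]],
])

```text
time: 19.55
tool_pos: [0.626, -0.3179, 0.3317]
tcp_rot: [2.003, 2.42, -0.0]
wrist_force: [0.2, 0.1, 0.1]
width: 0.353
grip_force: 0.0
```

Emit:
jog_arm([
  [[-1, 0, 0, 0, 0, 0, -0.3], [-1, 0, 0, 0, 0, 0, -0.3], [-1, 0, 0, 0, 0, 0, -0.3], [-0.6, 0, 0, 0, 0, 0, -0.3], [0, 0, 0, 0, 0, 0, -0.3]],
])

```text
time: 19.97
tool_pos: [0.6455, -0.4271, 0.3303]
tcp_rot: [2.007, 2.416, -0.003]
wrist_force: [-0.1, 1.7, -0.3]
width: 0.351
grip_force: 0.0
```

Run:
```python
from h import *
T=[];
p,d=viewer.read_camera("top");q,d=viewer.read_camera("side");cv2.imwrite("pics/t10.png",p);cv2.imwrite("pics/s10.png",q)
print(read_state()["tool_pos"])
for n,im,bx in(("top",p,(403,180,470,215)),("side",q,(286,140,322,182))):
    r,_=blobs(n,im,(0,110,90),(8,255,255),.029,bx,2);print(n,"red",r)
    hsv=cv2.cvtColor(im,cv2.COLOR_BGR2HSV);x0,y0,x1,y1=bx
    k=np.zeros(im.shape[:2],np.uint8);m=cv2.inRange(hsv,(0,0,120),(180,70,255))|cv2.inRange(hsv,(18,90,90),(38,255,255));k[y0:y1,x0:x1]=m[y0:y1,x0:x1]
    N,L,S,C=cv2.connectedComponentsWithStats(k)
    i=1+S[1:,4].argmax();c=cv2.findContours((L==i).astype(np.uint8),0,2)[0][0];R=cv2.minAreaRect(c)
    W=np.array([ray(n,*x,.008)[:2] for x in cv2.boxPoints(R)]);print(S[i],W.round(4).tolist())
    v,u=np.nonzero(L==i);X=np.array([ray(n,a,b,.008)[:2] for a,b in zip(u,v)]);c=X.mean(0);w,V=np.linalg.eigh(np.cov((X-c).T));y=V[:,1]*np.sign(V[1,1]);x=np.array([y[1],-y[0]])
    print("centre",c.round(4),"yaw",np.degrees(np.arctan2(-y[0],y[1])).round(2),"dims",np.sqrt(w*12).round(4),"pins in frame",[((b[2][:2]-c)@x,(b[2][:2]-c)@y) for b in r])
```

```text
[ 0.64570656 -0.42341759  0.33064587]
top red [(array([449.7, 187.7]), 3, array([ 0.6274, -0.2248,  0.029 ])), (array([418.7, 193.7]), 3, array([ 0.608, -0.12 ,  0.029]))]
[403 180  67  29 747] [[0.5997, -0.0667], [0.6578, -0.2967], [0.6034, -0.3081], [0.5457, -0.0791]]
centre [ 0.5992 -0.1868] yaw 11.22 dims [0.0403 0.2296] pins in frame [(np.float64(0.020296150965623434), np.float64(-0.042777762373963156)), (np.float64(0.021659098273787744), np.float64(0.06379400862865821))]
side red [(array([292.7, 150.7]), 3, array([ 0.6326, -0.2258,  0.029 ])), (array([298.7, 166.7]), 3, array([ 0.6127, -0.1162,  0.029 ]))]
[286 140  36  42 615] [[0.6586, -0.3423], [0.5196, -0.3298], [0.5373, -0.0513], [0.6594, -0.0616]]
centre [ 0.5942 -0.2185] yaw 5.38 dims [0.0976 0.3247] pins in frame [(np.float64(0.03755033889250097), np.float64(-0.010844277303371248)), (np.float64(0.028011749170724708), np.float64(0.10013853806062836))]
```

Top view gives blade yaw 11.2° against a pin line of 10.5°, within the blob noise. One sub-pixel check of the edge against the caps from the saved picture.

Run:
```python
from h import *
p=cv2.imread("pics/t10.png").astype(float)
w=np.clip(p[...,2]-np.maximum(p[...,0],p[...,1])-25,0,None);pins=[]
for u,v in((419,194),(450,188)):
    s=w[v-4:v+5,u-4:u+5];yy,xx=np.mgrid[v-4:v+5,u-4:u+5];pins.append(ray("top",(s*xx).sum()/s.sum(),(s*yy).sum()/s.sum(),.029)[:2])
pins=np.array(pins);print(pins)
r=p[...,2]
for name,rng in(("upper",1),("lower",-1)):
    E=[]
    for u in range(408,464):
        if rng>0 and min(abs(u-419),abs(u-450))<5: continue
        vc=int(round(proj("top",[.5992-.194*(0),-.1868,.008])[1]-(u-proj("top",[.5992,-.1868,.008])[0])*.198))
        col=r[vc-14:vc+15,u]; idx=range(14,0,-1) if rng>0 else range(14,28)
        for i in idx:
            j=i-rng
            if col[i]>110>=col[j]: E.append(ray("top",u,vc-14+i-rng*(col[i]-110)/(col[i]-col[j]),.008)[:2]);break
    E=np.array(E);f=np.polyfit(E[:,1],E[:,0],1)
    for _ in range(3):
        k=abs(E[:,0]-np.polyval(f,E[:,1]))<.002;f=np.polyfit(E[k,1],E[k,0],1)
    print(name,k.sum(),"yaw",np.degrees(np.arctan(-f[0])).round(2),"pin gap mm",[(1000*(P[0]-np.polyval(f,P[1]))*np.cos(np.arctan(f[0]))).round(2) for P in pins])
```

```text
[[ 0.61017118 -0.12141676]
 [ 0.62957789 -0.22722993]]
upper 38 yaw 10.56 pin gap mm [np.float64(3.33), np.float64(3.01)]
lower 56 yaw 10.61 pin gap mm [np.float64(43.1), np.float64(42.7)]
```

```bash
python3 -c "
from h import *
print(bot.finish_job())"
```

```text
the job is handed in; nothing more can be done
None
```

The job is handed in at about 20 s: the tray sprang open, and the straightedge lies released on the sheet against both pins, with its edge parallel to their line to about 0.3 mm in the last camera check; no verdict came back, and I did not measure the bystanders afterwards.

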